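Lock a chopping board under its lever-screw hold-down

ROBOT

A 7-joint arm with a two-finger parallel gripper is mounted at the origin on a cart in front of the work surface, level with it; the furniture and walls round the work are solid. World frame = base frame: x ahead of the robot, y to its left, z up, the work surface at z = 0. Lengths are in m, angles in degrees, forces in N, time in s.
With the tool pointing down it reaches from about 0.425 to 0.95 m from the base axis. Payload 16.7 kg.
Tool frame: the origin (TCP) lies between the finger pads; the fingertips stand 25 mm ahead of it and the grasp point (between the pads) lies 6 mm ahead of it (r.tip_reach is the distance from the TCP to the fingertips, in m); z points along the fingers, x is the direction in which the jaws open and shut, and the axes are right-handed (so a half turn about z gives the same grasp; the last joint's range is limited). The gripper opens to 94 mm and grips with 3 to 60 N. Pads are 16 mm wide; open, the fingers measure 119 mm over their backs; the gripper's body (75 mm by 177 mm) begins 78 mm behind the grasp point.
Start: joints at [54.803, 24.414, 4.234, 92.017, -1.954, 63.644, -3.845], TCP at [0.303, -0.603, 0.23] pointing down, gripper open.
Joint ranges: [-163.25, 163.25], [-28.42, 122.38], [-70.27, 78.77], [12.13, 141.07], [-58.53, 238.53], [9.26, 117.41], [-156.51, 156.51]. Speed limits (degrees/s): [108.29, 108.29, 136.94, 136.94, 172.46, 172.46, 172.46].

INTERFACE

Orientations are given as [roll, pitch, yaw] about the fixed x, y, z axes, in that order (R = Rz(yaw) Ry(pitch) Rx(roll)).
In Python, from station import r gives the robot as it stands.
- The arm moves only by the tool apply_moves, never from a script. Its argument "moves" is one flat list of numbers, 6 for each row, row after row: the shift along the tool's x, y, z in units of 50 mm (1.0 is 50 mm), then the turn, a rotation vector about the tool's x, y, z in units of 5 degrees (1.0 is 5 degrees). A call has 1 to 10 rows; each row shifts and turns the commanded pose from where the row before left it, along the tool's axes as they then stand; what a row does not reach is not made up. A row lasts 1/8 s, in which the tool goes at most 62.5 mm and 10.7 degrees, less where a joint would pass 70% of its speed; a pose out of reach is approached as far as the arm can. A call is refused whole if a number of a shift passes 1 or a number of a turn 1, either way. A call with a gripper value outside its range is refused whole. "claw" is the finger opening in mm, from 0 to 94, set as the call begins (left out, the last holds). The fingers move at their own pace and stop on an object; "force" is the grip in N (left out, the last holds). Time passes only in rows, so rows that do not move let the fingers close. It gives the time, the measured TCP pose, the force and the opening at its end, in the units of the state.
- r.get_obs(): the state, without advancing time (a new reading comes with each control period).
- r.get_image(name): name is "scene" or "top"; returns the picture (420x560x3 uint8, red, green, blue); there is no depth.
- r.calibration(name): a dict with "fx", "fy", "cx", "cy" (pixels), "dist_coeffs" ([k1, k2, p1, p2, k3] as OpenCV has them; the pictures are not rectified), "world_from_camera" (4x4, takes a point from camera to world coordinates). Camera axes: x right, y down, z forward; pixel columns grow to the right and rows downward; lengths in m; the calibration is good to about 2 mm. A picture is of the moment at which its call begins. calibration takes no time and is no camera call.
- r.finish_job(): hands the job in, once; it reports no verdict.
The state is a dict: "clock": time; "qpos": joint angles; "joint_vel": joint speeds; "tau": joint torques, N m; "tool_pos": TCP position; "eef_rot": TCP orientation; "wrist_force": force on the tool from outside, world axes, zero at the start; "wrist_torque": the same for the moment, N m; "width": opening from 0.0 (shut) to 1.0 (fully open).
Only numpy, scipy, OpenCV 4.12 (cv2) and the standard library are available. Lean on these libraries where they do the work, as an engineer would, in place of code of your own. Each camera call takes 0.05 s, during which the arm holds its last target.

TASK

Clamp the chopping board to the worktop with the hold-down that stands over its end: keeping the lever upright, screw it in (clockwise from above) until the foot sits just snug on the board, finger-tight and not forced, then fold the lever fully down to lock it and let go. Leave the board, and the tin, spice jar and salt shaker around it, where they are.

Things in the scene. Friction and masses are not known exactly. Their poses are not given: they have to be found in the camera images.
- clamp: Fixed grey iron hold-down bracket on the worktop. Origin: on the worktop exactly under the vertical screw axis; z up. At y = 72 mm a post (138 mm high, base plate 84 x 60 mm) carries an arm (28 mm wide, top at 138 mm) to a boss over the board's end. The boss holds a screw with a flip lever on top and a round rubber foot (36 mm across) below.
- boss (a point): Centre of the boss's top, on the screw axis 144 mm up (boss radius 18 mm). Clockwise turning from above lowers screw, lever and foot by 6.0 mm per rad (a steep quick thread); 1.1 to 3.8 rad are needed. The foot's depth below the lever differs each time by up to 4.5 mm either way, unmeasured: snug must be felt.
- pin (a point): Middle of the lever's pivot pin, on the screw axis; sinks as the screw turns in. Feel: free turning takes under 0.1 N m; once the foot presses, its force grows about 10 N per 0.1 rad and the torque climbs to about 0.4 N m at 40 N. Snug is 8 to 70 N (stop at 0.2 to 0.4 N m); more is over-tight. Pressing down on the lever also drives the screw, so follow its sinking. It stays where left.
- lever_grip (a point): On the flip lever, mid-thickness, 55 mm from the pin towards the tip. Bright metal flat blade 10 mm thick (x), 26 mm wide (y), round tip 90 mm from the pin, wide part from 19 mm; the screw's fork (16 x 26 mm) ends 8 mm above the pin. z: pin to tip; x: the way the lever folds; both turn with the screw. When snug, x points away from the post, turned from the clamp's -y by 0.65 rad towards its -x to 1.0 rad towards its +x.
- lever (a joint): Fold angle of the lever about its pin, rad: 0 upright (starts at 0 to 0.12), 1.571 folded flat (closed, a stop). Stiff: 0.2 N m, about 4 N at the grip point; stays where it is left. Folding it pushes the foot 2.0 mm further down by a cam, which adds about 20 N of foot force and up to 0.1 N m.
- board: Loose wooden chopping board, 120 x 210 x 38 mm (x, y, z), 0.8 kg, flat on the worktop, one end under the foot, its long side along the clamp's y. Origin at the centre of its underside.
- tin: Bystander: small food tin, 57 mm across, 72 mm high, standing on the far end of the board. Origin at the centre of its underside.
- spice_jar: Bystander: glass spice jar with a green lid, 46 mm across, 106 mm high, standing beyond the clamp's post. Origin at the centre of its underside.
- salt_shaker: Bystander: white salt shaker, 44 mm across, 90 mm high, standing off the board's far end. Origin at the centre of its underside.

How it is judged:
By the outcome, as a careful person would: the job done as asked, in the order asked, and still so for the second after the job is handed in, with the robot touching nothing.
It also fails if it takes over 72 s, if anything falls off the work surface, if the arm or the gripper's body presses on something with over 40 N, if the wrist force passes 120 N, or if a joint passes its speed limit or range.

## Working session

There is one attempt and no reset: what is moved stays moved. The work goes in short steps, Python scripts to look and compute and a tool call to move; the robot and the scene stay as the last step left them, time stands still between calls to the robot, and variables do not carry over. Pictures are saved under pics/ and viewed, and the job is handed in when it is done.

Besides the shell and the picture viewer there is one more tool, called after "Request:" by a JSON object that holds its "fn" and its "kwargs". apply_moves: Moves the arm, as the interface text tells. Its arguments: {"type":"object","properties":{"moves":{"type":"array","items":{"type":"number"}},"claw":{"type":"number"},"force":{"type":"number"}},"required":["moves"]}

```bash
mkdir -p pics; ls
python3 - <<'E'
from station import r
import cv2
o=r.get_obs();print(o)
for n in("scene","top"):
    im=r.get_image(n);cv2.imwrite(f"pics/{n}0.png",im[:,:,::-1]);print(n,r.calibration(n))
E
```

```text
pics
{'clock': 0.0, 'qpos': array([54.80466122, 24.44943167,  4.23076402, 92.05217577, -1.95416053,
       63.64371153, -3.84526299]), 'joint_vel': array([ 0.07254231, -0.05520847,  0.02866436,  0.07629631,  0.02185246,
        0.15679076,  0.04297783]), 'tau': array([ 9.43412670e-04, -9.35813212e+01,  3.66770603e+00, -4.54200375e+01,
       -4.85933956e-02,  1.98197452e-02,  1.87215837e-04]), 'tool_pos': array([ 0.30234691, -0.60304069,  0.22977835]), 'eef_rot': array([ 1.79995191e+02,  7.30214073e-02, -6.33725632e+01]), 'wrist_force': array([-0.41794327,  0.37105586,  0.18872806]), 'wrist_torque': array([0.01866893, 0.02982726, 0.00588943]), 'width': 0.9997632174990981}
scene {'fx': 389.0959446527412, 'fy': 389.0959446527412, 'cx': 274.8757508539486, 'cy': 213.85365071294177, 'dist_coeffs': array([0.00950057, 0.        , 0.        , 0.        , 0.        ]), 'world_from_camera': array([[-0.09914237, -0.82208252,  0.56067024, -0.00327718],
       [-0.99492945,  0.07231605, -0.06989831,  0.17286232],
       [ 0.01691673, -0.56475722, -0.8250837 ,  0.87448398],
       [ 0.        ,  0.        ,  0.        ,  1.        ]])}
top {'fx': 501.818455266986, 'fy': 501.818455266986, 'cx': 284.2199887327296, 'cy': 208.1349909104611, 'dist_coeffs': array([-0.00740785,  0.        ,  0.        ,  0.        ,  0.        ]), 'world_from_camera': array([[ 0.01067955, -0.9967212 ,  0.08020469,  0.38784903],
       [-0.99986947, -0.00967188,  0.01294173,  0.09966623],
       [-0.01212357, -0.08033243, -0.9966944 ,  1.17584457],
       [ 0.        ,  0.        ,  0.        ,  1.        ]])}
```

View pics/scene0.png

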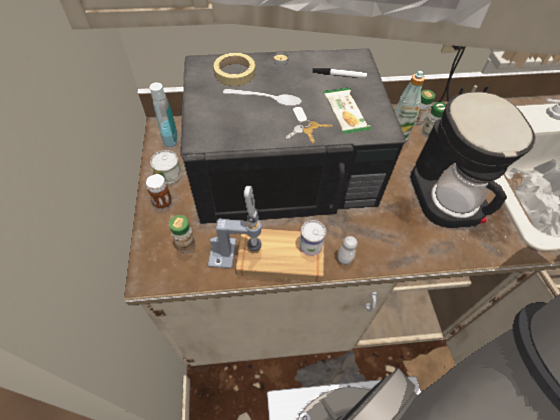

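View pics/top0.png

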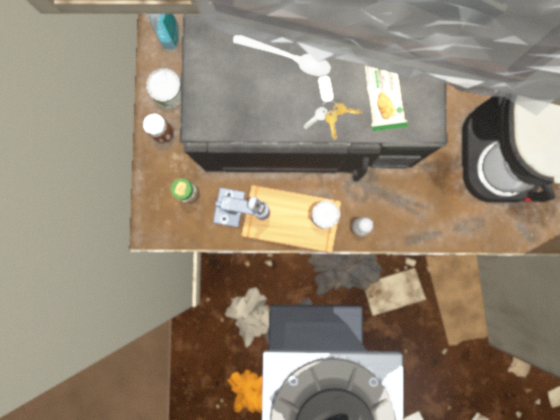

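```bash
cat > h.py <<'E'
import numpy as np,cv2
from station import r
C={n:r.calibration(n) for n in("scene","top")}
def K(c): return np.array([[c["fx"],0,c["cx"]],[0,c["fy"],c["cy"]],[0,0,1]])
def proj(n,P):
    c=C[n];M=np.linalg.inv(c["world_from_camera"])
    rv=cv2.Rodrigues(M[:3,:3])[0]
    return cv2.projectPoints(np.asarray(P,float).reshape(-1,1,3),rv,M[:3,3],K(c),c["dist_coeffs"])[0].reshape(-1,2)
def ray(n,p):
    c=C[n];u=cv2.undistortPoints(np.array([[p]],float),K(c),c["dist_coeffs"])[0,0]
    T=c["world_from_camera"];d=T[:3,:3]@np.array([u[0],u[1],1]);return T[:3,3],d/np.linalg.norm(d)
def atz(n,p,z):
    o,d=ray(n,p);return o+d*(z-o[2])/d[2]
def tri(p1,p2):
    o1,d1=ray("scene",p1);o2,d2=ray("top",p2)
    A=np.stack([d1,-d2],1);s=np.linalg.lstsq(A,o2-o1,rcond=None)[0]
    a=o1+s[0]*d1;b=o2+s[1]*d2;return (a+b)/2,np.linalg.norm(a-b)
def crop(n,x0,y0,x1,y1,s,name):
    im=r.get_image(n)[:,:,::-1];cv2.imwrite(name,cv2.resize(im[y0:y1,x0:x1],None,fx=s,fy=s,interpolation=cv2.INTER_CUBIC))
E
python3 - <<'E'
from h import *
crop("scene",195,175,365,285,4.5,"pics/s1.png")
crop("top",165,165,385,260,3.6,"pics/t1.png")
E
```

```text
(no output)
```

View pics/s1.png

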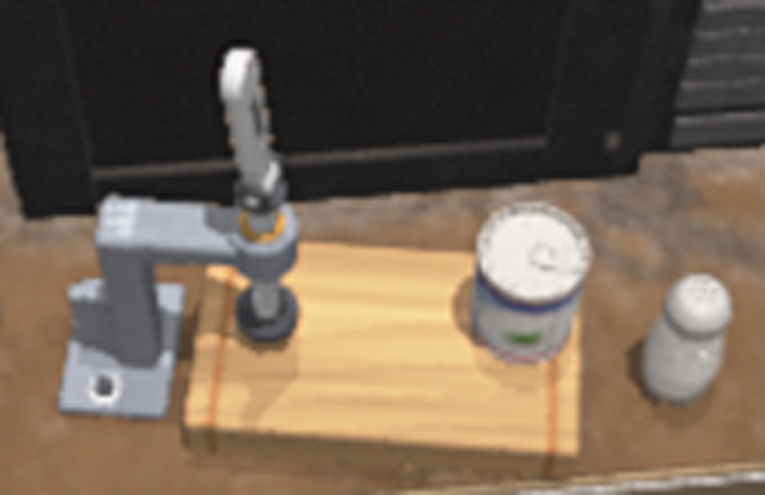

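View pics/t1.png

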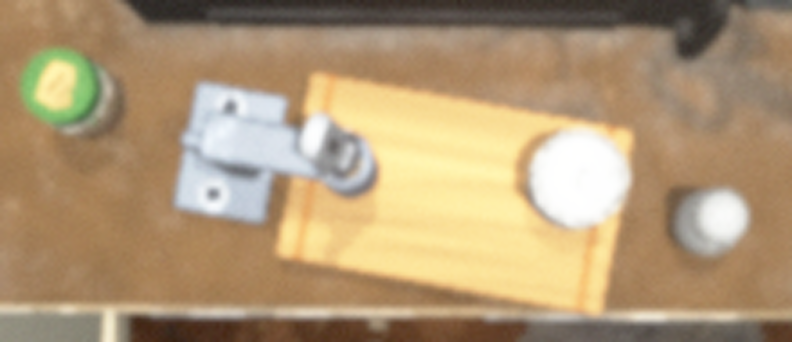

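Run:
```python
from h import *
S=lambda x,y:(195+x/4.5,175+y/4.5)
T=lambda x,y:(165+x/3.6,165+y/3.6)
pl=[atz("top",T(*p),0.008) for p in[(198,84),(289,98),(265,222),(176,207)]]
for p in pl:print(p.round(4))
print([np.linalg.norm(pl[i]-pl[(i+1)%4]).round(4) for i in range(4)])
bd=[atz("top",T(*p),0.038) for p in[(312,73),(632,130),(602,312),(277,256)]]
for p in bd:print('b',p.round(4))
print([np.linalg.norm(bd[i]-bd[(i+1)%4]).round(4) for i in range(4)])
pls=[atz("scene",S(*p),0.008) for p in[(70,285),(185,285),(165,415),(60,408)]]
for p in pls:print('s',p.round(4))
print('boss',atz("scene",S(265,228),.144),atz("top",T(347,162),.144))
print('tip',tri(S(241,62),T(318,130)))
print('tin',atz("top",T(580,178),.072),'jar',atz("top",T(60,86),.106),'salt',atz("top",T(723,215),.09))
print('mw',atz("top",T(150,20),.0),atz("top",T(700,20),0.0),atz("scene",S(30,215),0),atz("scene",S(630,150),0))
```

```text
[0.527 0.266 0.008]
[0.5183 0.2065 0.008 ]
[0.4375 0.2207 0.008 ]
[0.4466 0.2786 0.008 ]
[np.float64(0.0602), np.float64(0.0821), np.float64(0.0587), np.float64(0.0814)]
b [0.5311 0.1894 0.038 ]
b [ 0.4967 -0.0135  0.038 ]
b [0.3819 0.0051 0.038 ]
b [0.4149 0.2096 0.038 ]
[np.float64(0.2058), np.float64(0.1163), np.float64(0.2072), np.float64(0.118)]
s [0.5239 0.2723 0.008 ]
s [0.5181 0.2068 0.008 ]
s [0.4364 0.2212 0.008 ]
s [0.4459 0.2782 0.008 ]
boss [0.46548818 0.16069759 0.144     ] [0.46656422 0.16013834 0.144     ]
tip (array([0.4731458 , 0.16752454, 0.26795848]), np.float64(0.0004841431653956741))
tin [0.46362988 0.02157714 0.072     ] jar [0.51334253 0.334671   0.106     ] salt [ 0.44097356 -0.06302269  0.09      ]
mw [0.5700415 0.2997118 0.       ] [ 0.5732157  -0.06175307  0.        ] [0.57935848 0.29645816 0.        ] [ 0.59478857 -0.06832078  0.        ]
```

Run:
```python
from h import *
crop("scene",225,178,285,258,7.5,"pics/s2.png")
crop("top",238,190,278,225,16,"pics/t2.png")
a=cv2.imread("pics/s2.png");b=cv2.imread("pics/t2.png")
b=cv2.resize(b,None,fx=.53,fy=.53)
o=np.zeros((600,800,3),np.uint8);o[:a.shape[0],:a.shape[1]]=a;o[:b.shape[0],455:455+b.shape[1]]=b[:,:345];cv2.imwrite("pics/c2.png",o)
```

```text
(no output)
```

View pics/c2.png

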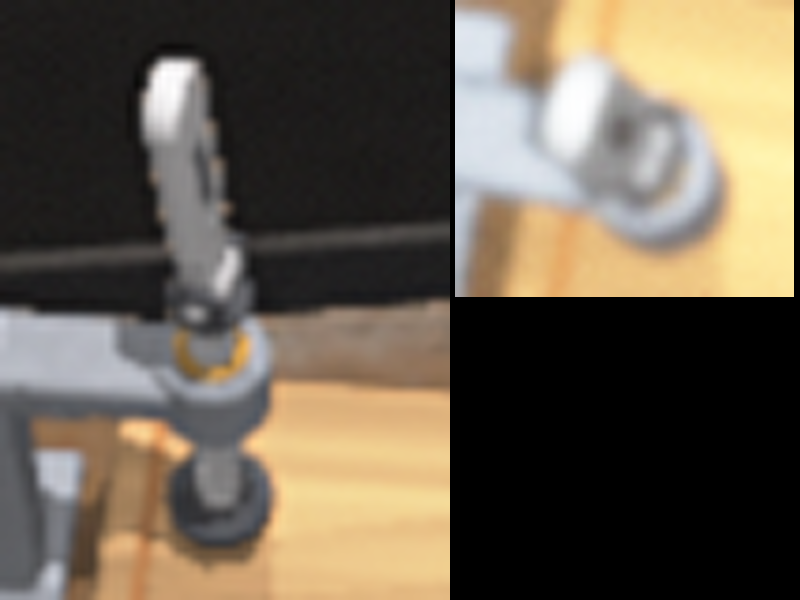

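```bash
cat > lev.py <<'E'
from h import *
def lever(ax,ay,pz,az,f,r0=0.019):
    # outline points of blade front/back
    a=np.linspace(-np.pi/2,np.pi/2,15)
    ys=np.r_[-13,13*np.sin(a),13]/1e3; zs=np.r_[r0*1e3,77+13*np.cos(a),r0*1e3]/1e3
    X=np.array([np.cos(az)*np.cos(f),np.sin(az)*np.cos(f),-np.sin(f)]);Y=np.array([-np.sin(az),np.cos(az),0]);Z=np.cross(X,Y)
    return [np.array([ax,ay,pz])+s*X+np.outer(ys,Y)+np.outer(zs,Z) for s in(-.005,.005)]
def sil(n,args,s=4,shape=(420,560),r0=.019):
    m=np.zeros((shape[0]*s,shape[1]*s),np.uint8)
    P=[proj(n,q) for q in lever(*args,r0=r0)]
    h=np.vstack(P); hull=cv2.convexHull(((h+.5)*s*16).astype(np.int32).reshape(-1,1,2))
    cv2.fillConvexPoly(m,hull,255,shift=4)
    return m
E
python3 - <<'E'
from lev import *
from scipy.optimize import minimize
im=r.get_image("scene").astype(float).mean(2)
x0,y0,x1,y1=235,180,262,209
sub=im[y0:y1,x0:x1];obs=np.clip((sub-25)/(110-25),0,1)
print((obs*9).astype(int))
np.save("obs.npy",obs)
res=[]
for az in range(20,130,10):
  for pz in(.166,.170,.174,.178,.182,.186):
    for f in(0,.04,.08,.12):
      m=sil("scene",(.466,.1604,pz,np.radians(az),f),4)
      m=cv2.resize(m[y0*4:y1*4,x0*4:x1*4],(x1-x0,y1-y0),interpolation=cv2.INTER_AREA)/255.
      res.append((np.abs(m-obs).sum(),az,pz,f))
res.sort()
for q in res[:12]:print(q)
E
```

```text
[[0 0 0 0 0 0 0 0 0 0 0 0 0 0 0 0 0 0 0 0 0 0 0 0 0 0 0]
 [0 0 0 0 0 0 0 0 0 0 0 0 0 0 0 0 0 0 0 0 0 0 0 0 0 0 0]
 [0 0 0 0 0 0 0 0 0 0 0 0 0 0 0 0 0 0 0 0 0 0 0 0 0 0 0]
 [0 0 0 0 0 0 0 0 0 0 0 0 0 0 0 0 0 0 0 0 0 0 0 0 0 0 0]
 [0 0 0 0 0 0 0 0 0 0 0 0 0 0 0 0 0 0 0 0 0 0 0 0 0 0 0]
 [0 0 0 0 0 0 0 0 0 0 0 3 4 4 4 3 1 0 0 0 0 0 0 0 0 0 0]
 [0 0 0 0 0 0 0 0 0 0 4 9 9 9 9 9 8 0 0 0 0 0 0 0 0 0 0]
 [0 0 0 0 0 0 0 0 0 2 9 9 9 9 9 9 9 1 0 0 0 0 0 0 0 0 0]
 [0 0 0 0 0 0 0 0 0 4 9 9 9 9 9 9 9 5 0 0 0 0 0 0 0 0 0]
 [0 0 0 0 0 0 0 0 0 5 9 9 9 9 9 9 9 7 0 0 0 0 0 0 0 0 0]
 [0 0 0 0 0 0 0 0 2 9 9 9 9 9 9 9 9 7 1 0 0 0 0 0 0 0 0]
 [0 0 0 0 0 0 0 0 3 9 9 9 9 9 9 9 9 7 0 0 0 0 0 0 0 0 0]
 [0 0 0 0 0 0 0 0 3 9 9 9 9 9 9 9 9 7 0 0 0 0 0 0 0 0 0]
 [0 0 0 0 0 0 0 0 3 9 9 9 9 9 9 9 9 7 1 0 0 0 0 0 0 0 0]
 [0 0 0 0 0 0 0 0 2 9 9 9 9 9 9 9 9 9 5 0 0 0 0 0 0 0 0]
 [0 0 0 0 0 0 0 0 2 9 9 9 9 9 9 9 9 9 7 0 0 0 0 0 0 0 0]
 [0 0 0 0 0 0 0 0 1 9 9 9 9 9 9 9 9 9 7 0 0 0 0 0 0 0 0]
 [0 0 0 0 0 0 0 0 0 4 9 9 9 9 9 9 7 9 7 0 0 0 0 0 0 0 0]
 [0 0 0 0 0 0 0 0 0 1 8 9 9 9 9 9 6 8 6 1 0 0 0 0 0 0 0]
 [0 0 0 0 0 0 0 0
[... 442 characters left out ...]
 0 0 0 0 0 0 0 0 0 0 4 8 9 9 9 9 9 9 7 1 0 0 0 0 0 0]
 [0 0 0 0 0 0 0 0 0 0 0 1 7 9 9 9 9 9 9 9 5 1 0 0 0 0 0]]
(np.float64(47.32941176470588), 70, 0.186, 0.12)
(np.float64(49.2078431372549), 80, 0.186, 0.12)
(np.float64(56.443137254901956), 70, 0.182, 0.12)
(np.float64(58.11764705882353), 80, 0.182, 0.12)
(np.float64(66.43529411764706), 70, 0.178, 0.12)
(np.float64(68.54901960784312), 80, 0.178, 0.12)
(np.float64(69.97254901960784), 60, 0.186, 0.12)
(np.float64(76.29019607843136), 60, 0.182, 0.12)
(np.float64(76.71764705882353), 70, 0.174, 0.12)
(np.float64(77.65490196078431), 120, 0.186, 0.12)
(np.float64(80.58039215686273), 80, 0.174, 0.12)
(np.float64(81.94117647058823), 90, 0.186, 0.12)
```

Run:
```python
from lev import *
from scipy.optimize import minimize
obs=np.load("obs.npy");x0,y0,x1,y1=235,180,262,209
def cost(p):
    m=sil("scene",(p[0],p[1],p[2],p[3],p[4]),4)
    m=cv2.resize(m[y0*4:y1*4,x0*4:x1*4],(x1-x0,y1-y0),interpolation=cv2.INTER_AREA)/255.
    return np.abs(m-obs).sum()+((p[0]-.466)/.002)**2*2+((p[1]-.1604)/.0015)**2*2+max(0,p[4]-.12)*500
best=[]
for az in(55,65,75,85):
    q=minimize(cost,[.466,.1604,.186,np.radians(az),.1],method="Nelder-Mead",options=dict(initial_simplex=np.array([.466,.1604,.186,np.radians(az),.1])+np.vstack([np.zeros(5),np.diag([.002,.002,.006,.2,-.05])]),maxiter=400))
    best.append((q.fun,q.x));print(q.fun,q.x.round(4),np.degrees(q.x[3]))
b=min(best,key=lambda t:t[0])[1]
out=[]
for n,(a0,c0,a1,c1),s in(("scene",(225,175,285,235),9),("top",(235,185,285,235),9)):
    im=r.get_image(n)[:,:,::-1];im=np.ascontiguousarray(cv2.resize(im[c0:c1,a0:a1],None,fx=s,fy=s,interpolation=cv2.INTER_CUBIC))
    for k,q in enumerate(lever(*b)):
        p=((proj(n,q)-[a0,c0]+.5)*s).astype(np.int32)
        cv2.polylines(im,[p.reshape(-1,1,2)],False,[(0,0,255),(0,255,0)][k],1)
    th=np.linspace(0,6.28,40);c=np.c_[b[0]+.018*np.cos(th),b[1]+.018*np.sin(th),0*th+.144]
    cv2.polylines(im,[((proj(n,c)-[a0,c0]+.5)*s).astype(np.int32).reshape(-1,1,2)],True,(255,0,0),1)
    out.append(cv2.resize(im,(400,400)))
cv2.imwrite("pics/ov1.png",np.hstack(out))
```

```text
33.98676578317107 [0.4657 0.1612 0.1887 1.3141 0.116 ] 75.2934732312542
34.97672468508388 [0.4653 0.1609 0.1889 1.2944 0.1198] 74.16110000810063
33.123740480027834 [0.4664 0.1617 0.1882 1.3    0.1084] 74.48185296557092
34.109857539136186 [0.4665 0.1612 0.1883 1.3221 0.1184] 75.74808725630852
```

View pics/ov1.png

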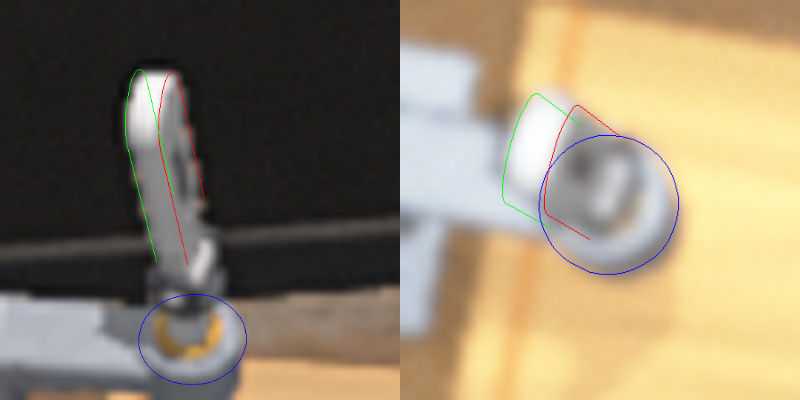

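Run:
```python
from h import *
print(proj("scene",[[.302,-.603,.2],[.44,-.3,.3],[.44,-.4,0]]),proj("top",[[.302,-.603,.2],[.44,-.3,.3],[.44,-.4,0]]))
print('carafe base front top',atz("top",(500,200),.0),atz("scene",(455,228),.0))
print('cm', tri((447,118),(464,125)), tri((478,160),(540,200)))
print('handle/front',atz("scene",(480,220),0.1),atz("top",(525,200),.1))
print('mw top front left/right',tri((186,160),(182,140)),tri((398,150),(446,143)))
print('handle',tri((340,180),(362,172)), 'worktop front edge',atz("top",(200,250),0),atz("top",(540,252),0))
```

```text
[[641.31395146 250.91101937]
 [490.15136069 175.54915182]
 [472.29317558 247.84973243]] [[656.85955642 297.31695777]
 [520.24208521 220.91560124]
 [504.59691318 228.40330775]]
carafe base front top [ 0.50651724 -0.39087112  0.        ] [ 5.03025463e-01 -3.77155598e-01 -1.11022302e-16]
cm (array([ 0.59130595, -0.22641026,  0.32056796]), np.float64(0.060312030495753934)) (array([ 0.48335151, -0.31724777,  0.29657582]), np.float64(0.03812738982259232))
handle/front [ 0.46191753 -0.38272909  0.1       ] [ 0.49693955 -0.40265497  0.1       ]
mw top front left/right (array([0.59166549, 0.30326282, 0.2348826 ]), np.float64(0.009832330506044741)) (array([ 0.59587897, -0.19210267,  0.21762052]), np.float64(0.013515992238212274))
handle (array([ 0.53995866, -0.04081198,  0.19231416]), np.float64(0.000871848508416028)) worktop front edge [0.38225629 0.31101379 0.        ] [ 0.38593938 -0.48080431  0.        ]
```

Request:
{"fn": "apply_moves", "kwargs": {"moves": [0,0,-1,0,0,0,0,0,-1,0,0,0,0,0,-1,0,0,0,0,0,-1,0,0,0,-0.71,-0.81,0,0,0,0,-0.71,-0.81,0,0,0,0,-0.71,-0.81,0,0,0,0,-0.71,-0.81,0,0,0,0,-0.71,-0.81,0,0,0,0,0,0,0,0,0,0]}}

```text
clock: 1.7
tool_pos: [0.4059, -0.3502, 0.4311]
eef_rot: [-179.9, -0.0, -63.0]
wrist_force: [-0.1, -0.1, 1.1]
width: 1.002
```

Request:
{"fn": "apply_moves", "kwargs": {"moves": [-0.85,-0.57,0,0,0,0,-0.85,-0.57,0,0,0,0,-0.85,-0.57,0,0,0,0,-0.85,-0.57,0,0,0,0,-0.85,-0.57,0,0,0,0,-0.85,-0.57,0,0,0,0,-0.85,-0.57,0,0,0,0,-0.85,-0.57,0,0,0,0,-0.85,-0.57,0,0,0,0,-0.85,-0.57,0,0,0,0]}}

```text
clock: 2.95
tool_pos: [0.4686, 0.1546, 0.4308]
eef_rot: [-180.0, -0.0, -63.4]
wrist_force: [0.6, -0.2, -0.4]
width: 0.999
```

Request:
{"fn": "apply_moves", "kwargs": {"moves": [0,0,0,0,0,-1,0,0,0,0,0,-1,0,0,0,0,0,-1,0,0,0,0,0,-1,0,0,0,0,0,-1,0,0,0,0,0,-1,0,0,0,0,0,-1,0,0,0,0,0,-1,0,0,0,0,0,-1,0,0,0,0,0,-1]}}

```text
clock: 4.2
tool_pos: [0.4687, 0.153, 0.4306]
eef_rot: [-180.0, -0.0, -13.3]
wrist_force: [-0.2, 0.4, -0.0]
width: 0.997
```

Request:
{"fn": "apply_moves", "kwargs": {"moves": [0,0,0,0,0,-1,0,0,0,0,0,-1,0,0,0,0,0,-1,0,0,0,0,0,-1,0,0,0,0,0,-1,0,0,0,0,0,-1,0,0,0,0,0,-1,0,0,0,0,0,-1,0,0,0,0,0,-1,0,0,0,0,0,-1]}}

```text
clock: 5.45
tool_pos: [0.4687, 0.153, 0.4306]
eef_rot: [180.0, -0.0, 36.7]
wrist_force: [-0.8, 0.1, 0.0]
width: 0.997
```

Request:
{"fn": "apply_moves", "kwargs": {"moves": [0,0,0,0,0,-1,0,0,0,0,0,-1,0,0,0,0,0,-1,0,0,0,0,0,-1,0,0,0,0,0,-1,0,0,0,0,0,-1,0,0,0,0,0,0]}}

```text
clock: 6.32
tool_pos: [0.4686, 0.1531, 0.4305]
eef_rot: [180.0, -0.0, 66.6]
wrist_force: [0.6, -0.4, -0.2]
width: 1.0
```

Run:
```python
from h import *
o=r.get_obs()
for k in o:print(k,np.round(o[k],4))
cv2.imwrite("pics/s3.png",r.get_image("scene")[:,:,::-1]);cv2.imwrite("pics/t3.png",r.get_image("top")[:,:,::-1])
```

```text
clock 6.325
qpos [ 12.3344   2.1817 -38.5798  96.0142   1.3712  82.278   40.1446]
joint_vel [-0.216  -0.1233  0.0226  0.1007 -0.011  -0.0233 -3.264 ]
tau [-2.34000e-02 -4.69373e+01 -1.15830e+00 -5.02406e+01 -2.46000e-02
  6.48000e-02  1.68190e+00]
tool_pos [0.4686 0.1531 0.4305]
eef_rot [ 1.799985e+02 -4.200000e-03  6.655390e+01]
wrist_force [ 0.6252 -0.3938 -0.2386]
wrist_torque [ 0.0315 -0.1748  0.0392]
width 1.0001
```

View pics/s3.png

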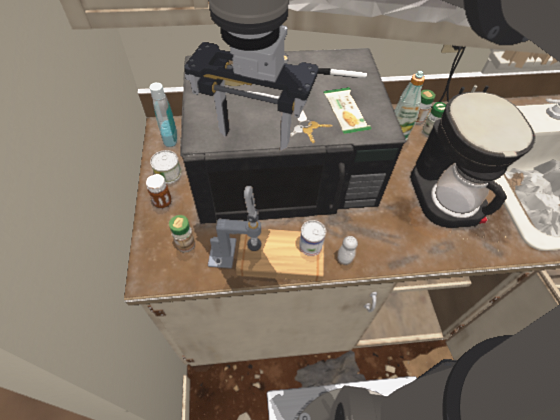

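Request:
{"fn": "apply_moves", "kwargs": {"moves": [0.125,-0.11,0,0,0,-0.8,0,0,0.9,0,0,0,0,0,0.9,0,0,0,0,0,0.9,0,0,0,0,0,0.5,0,0,0,0,0,0.37,0,0,0,0,0,0,0,0,0,0,0,0,0,0,0], "claw": 60, "force": 10}}

```text
clock: 7.42
tool_pos: [0.4663, 0.1619, 0.253]
eef_rot: [179.9, -0.0, 70.6]
wrist_force: [0.1, -0.2, 0.0]
width: 0.639
```

Run:
```python
from h import *
o=r.get_obs()
for k in("clock","tool_pos","eef_rot","wrist_force","wrist_torque","width"):print(k,np.round(o[k],4))
crop("scene",195,125,325,245,5,"pics/s4.png")
```

```text
clock 7.425
tool_pos [0.4663 0.1619 0.253 ]
eef_rot [ 1.799446e+02 -4.570000e-02  7.060320e+01]
wrist_force [ 0.064  -0.2203  0.0242]
wrist_torque [-0.0059 -0.1373 -0.0182]
width 0.6391
```

View pics/s4.png

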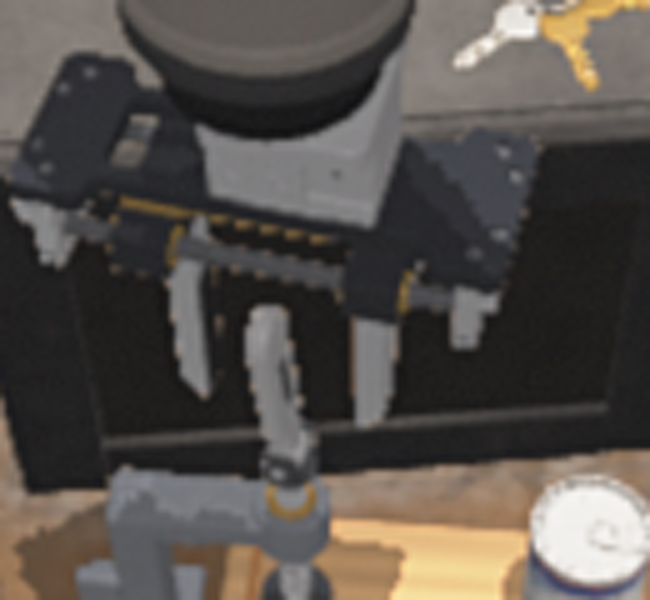

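Request:
{"fn": "apply_moves", "kwargs": {"moves": [0,0,0,0,0,0,0,0,0,0,0,0,0,0,0,0,0,0,0,0,0,0,0,0,0,0,0,0,0,0,0,0,0,0,0,0,0,0,0,0,0,0,0,0,0,0,0,0], "claw": 0, "force": 12}}

```text
clock: 8.48
tool_pos: [0.4662, 0.1633, 0.2525]
eef_rot: [180.0, -0.2, 70.7]
wrist_force: [1.5, 8.8, 1.9]
width: 0.109
```

```bash
cat > st.py <<'E'
from h import *
o=r.get_obs()
for k in("clock","qpos","tool_pos","eef_rot","wrist_force","wrist_torque","width"):print(k,np.round(o[k],4))
E
python3 st.py
```

```text
clock 8.475
qpos [  9.7964   9.318  -39.9557 111.3703   6.7079  61.4814  37.7039]
tool_pos [0.4662 0.1633 0.2525]
eef_rot [ 1.799641e+02 -1.598000e-01  7.068810e+01]
wrist_force [1.5163 8.8285 1.9013]
wrist_torque [ 2.4799 -0.6261  0.0496]
width 0.1085
```

Request:
{"fn": "apply_moves", "kwargs": {"moves": [0.03,0,0,0,0,0,0,0,0,0,0,0,0,0,0,0,0,0], "force": 40}}

```text
clock: 8.85
tool_pos: [0.4668, 0.1635, 0.2522]
eef_rot: [179.9, -0.1, 70.6]
wrist_force: [5.2, 4.3, -0.7]
width: 0.104
```

```bash
python3 st.py
```

```text
clock 8.85
qpos [  9.6885   9.4349 -39.931  111.2898   6.8594  61.5276  37.5045]
tool_pos [0.4668 0.1635 0.2522]
eef_rot [ 1.799494e+02 -7.910000e-02  7.063580e+01]
wrist_force [ 5.2121  4.2586 -0.7419]
wrist_torque [ 1.3867 -1.2816 -0.0357]
width 0.104
```

Request:
{"fn": "apply_moves", "kwargs": {"moves": [0,0,0.0105,0,0,1,0,0,0.0105,0,0,1,0,0,0.0105,0,0,1,0,0,0.0105,0,0,1,0,0,0.0105,0,0,1,0,0,0.0105,0,0,1,0,0,0,0,0,0]}}

```text
clock: 9.72
tool_pos: [0.4676, 0.1637, 0.2494]
eef_rot: [180.0, -0.2, 40.5]
wrist_force: [8.0, 5.6, -0.3]
width: 0.104
```

```bash
python3 st.py
```

```text
clock 9.725
qpos [  6.6413   9.1679 -36.5438 111.6103   6.2363  60.9463   7.9803]
tool_pos [0.4676 0.1637 0.2494]
eef_rot [179.9569  -0.1947  40.5498]
wrist_force [ 7.9897  5.6343 -0.2719]
wrist_torque [ 1.4759 -2.3554 -0.0135]
width 0.1039
```

Request:
{"fn": "apply_moves", "kwargs": {"moves": [0.03,0,0.0105,0,0,1,0,0,0.0105,0,0,1,0,0,0.0105,0,0,1,0,0,0.0105,0,0,1,0,0,0.0105,0,0,1,0,0,0.0105,0,0,1,0,0,0,0,0,0]}}

```text
clock: 10.6
tool_pos: [0.4685, 0.1637, 0.246]
eef_rot: [180.0, -0.1, 10.5]
wrist_force: [8.0, 0.3, 0.2]
width: 0.108
```

```bash
python3 st.py
```

```text
clock 10.6
qpos [  3.6285   9.1077 -33.262  111.8494   5.7841  60.5276 -21.6341]
tool_pos [0.4685 0.1637 0.246 ]
eef_rot [ 1.799862e+02 -1.241000e-01  1.051000e+01]
wrist_force [7.956  0.2838 0.1554]
wrist_torque [ 0.1547 -2.0764  0.0028]
width 0.1081
```

Request:
{"fn": "apply_moves", "kwargs": {"moves": [0.025,0,0.0105,0,0,1,0,0,0.0105,0,0,1,0,0,0.0105,0,0,1,0,0,0.0105,0,0,1,0,0,0.0105,0,0,1,0,0,0.0105,0,0,1,0,0,0,0,0,0]}}

```text
clock: 11.48
tool_pos: [0.4689, 0.1636, 0.2425]
eef_rot: [180.0, -0.0, -19.4]
wrist_force: [4.1, -2.2, -1.4]
width: 0.108
```

```bash
python3 st.py
```

```text
clock 11.475
qpos [  0.7355   9.0658 -30.0886 112.1178   5.2823  60.1257 -51.0571]
tool_pos [0.4689 0.1636 0.2425]
eef_rot [ 1.799691e+02 -3.670000e-02 -1.937880e+01]
wrist_force [ 4.0731 -2.1709 -1.4028]
wrist_torque [-0.6829 -1.4302 -0.0232]
width 0.1079
```

Request:
{"fn": "apply_moves", "kwargs": {"moves": [0,0,0.0105,0,0,1,0,0,0.0105,0,0,1,0,0,0.0105,0,0,1,0,0,0.0105,0,0,1,0,0,0,0,0,0]}}

```text
clock: 12.1
tool_pos: [0.4689, 0.1634, 0.2404]
eef_rot: [180.0, -0.0, -39.3]
wrist_force: [5.2, -3.7, 0.8]
width: 0.106
```

```bash
python3 st.py
```

```text
clock 12.1
qpos [ -1.1243   8.9756 -28.0318 112.3611   4.9306  59.8079 -70.6968]
tool_pos [0.4689 0.1634 0.2404]
eef_rot [ 1.799668e+02 -4.680000e-02 -3.934730e+01]
wrist_force [ 5.1633 -3.7097  0.83  ]
wrist_torque [-1.0683 -1.2144  0.0245]
width 0.1057
```

Request:
{"fn": "apply_moves", "kwargs": {"moves": [0,0,0.0105,0,0,1,0,0,0.0105,0,0,1,0,0,0.0105,0,0,1,0,0,0,0,0,0]}}

```text
clock: 12.6
tool_pos: [0.4687, 0.1632, 0.2387]
eef_rot: [179.9, -0.0, -54.3]
wrist_force: [3.0, -5.7, -1.0]
width: 0.108
```

```bash
python3 st.py
```

```text
clock 12.6
qpos [ -2.5084   8.9204 -26.5124 112.5527   4.6688  59.5854 -85.4607]
tool_pos [0.4687 0.1632 0.2387]
eef_rot [ 1.799437e+02 -4.960000e-02 -5.434630e+01]
wrist_force [ 2.9569 -5.7446 -0.9537]
wrist_torque [-1.2805 -1.0112 -0.0096]
width 0.108
```

Request:
{"fn": "apply_moves", "kwargs": {"moves": [0.015,0,0.0105,0,0,1,0,0,0.0105,0,0,1,0,0,0.0105,0,0,1,0,0,0,0,0,0]}}

```text
clock: 13.1
tool_pos: [0.4687, 0.1631, 0.237]
eef_rot: [179.9, -0.0, -69.3]
wrist_force: [1.0, -3.5, -0.7]
width: 0.104
```

```bash
python3 st.py
```

```text
clock 13.1
qpos [  -3.8409    8.8896  -25.0137  112.7161    4.3748   59.3539 -100.0809]
tool_pos [0.4687 0.1631 0.237 ]
eef_rot [ 1.799389e+02 -2.500000e-02 -6.925320e+01]
wrist_force [ 0.9983 -3.5094 -0.66  ]
wrist_torque [-0.7895 -0.343   0.1135]
width 0.1044
```

Request:
{"fn": "apply_moves", "kwargs": {"moves": [0,0,0.0105,0,0,1,0,0,0,0,0,0]}}

```text
clock: 13.35
tool_pos: [0.4688, 0.1632, 0.2366]
eef_rot: [180.0, -0.0, -74.2]
wrist_force: [-0.6, -4.3, -0.4]
width: 0.108
```

```bash
python3 st.py
```

```text
clock 13.35
qpos [  -4.2888    8.8661  -24.5255  112.7688    4.2906   59.2799 -104.9581]
tool_pos [0.4688 0.1632 0.2366]
eef_rot [ 1.799505e+02 -3.120000e-02 -7.420450e+01]
wrist_force [-0.5908 -4.2506 -0.392 ]
wrist_torque [-1.1911  0.047   0.0078]
width 0.1078
```

Request:
{"fn": "apply_moves", "kwargs": {"moves": [0,0,0.0105,0,0,1,0,0,0.0105,0,0,1,0,0,0,0,0,0]}}

```text
clock: 13.72
tool_pos: [0.4688, 0.1632, 0.2358]
eef_rot: [180.0, -0.0, -84.2]
wrist_force: [-1.1, -5.0, 4.8]
width: 0.104
```

```bash
cat > st.py <<'E'
from h import *
o=r.get_obs()
for k in("clock","tool_pos","eef_rot","wrist_force","wrist_torque"):print(k,np.round(o[k],4))
print("j7",o["qpos"][6],"tau7",o["tau"][6])
t=[o["wrist_torque"][2]];t7=[o["tau"][6]]
for i in range(4):
    r.get_image("top");o=r.get_obs();t.append(o["wrist_torque"][2]);t7.append(o["tau"][6])
print("tz",np.round(t,3),np.mean(t),"tau7",np.round(t7,3),"wf",o["wrist_force"].round(1))
E
python3 st.py
```

```text
clock 13.725
tool_pos [0.4688 0.1632 0.2358]
eef_rot [ 1.799669e+02 -4.190000e-02 -8.419820e+01]
wrist_force [-1.1075 -4.9761  4.8051]
wrist_torque [-1.2858  0.3513  0.1249]
j7 -114.80344323040002 tau7 -1.4071237295866013
tz [0.125 0.049 0.131 0.099 0.085] 0.09788269609944238 tau7 [-1.407 -0.5   -0.197 -0.118 -0.1  ] wf [-1.5 -5.1  4.3]
```

Request:
{"fn": "apply_moves", "kwargs": {"moves": [0,0,0.0105,0,0,1,0,0,0,0,0,0]}}

```text
clock: 14.18
tool_pos: [0.4688, 0.1633, 0.2354]
eef_rot: [180.0, -0.0, -89.2]
wrist_force: [-2.3, -3.8, 6.9]
width: 0.104
```

```bash
python3 st.py
```

```text
clock 14.175
tool_pos [0.4688 0.1633 0.2354]
eef_rot [ 1.799771e+02 -4.260000e-02 -8.918720e+01]
wrist_force [-2.3414 -3.8457  6.9249]
wrist_torque [-1.3838  0.6118  0.2674]
j7 -119.72048742296654 tau7 -1.4706752076745033
tz [0.267 0.228 0.193 0.204 0.225] 0.22332556257007177 tau7 [-1.471 -0.592 -0.297 -0.22  -0.203] wf [-1.8 -3.7  6.8]
```

Request:
{"fn": "apply_moves", "kwargs": {"moves": [0,0,0.003,0,0,0.5,0,0,0,0,0,0]}}

```text
clock: 14.62
tool_pos: [0.4688, 0.1633, 0.2353]
eef_rot: [180.0, -0.0, -91.6]
wrist_force: [-1.8, -5.2, 6.5]
width: 0.106
```

```bash
python3 st.py
```

```text
clock 14.625
tool_pos [0.4688 0.1633 0.2353]
eef_rot [ 1.799834e+02 -4.320000e-02 -9.164050e+01]
wrist_force [-1.8407 -5.1995  6.4859]
wrist_torque [-1.3568  0.6937  0.3797]
j7 -122.13639641271627 tau7 -1.0030054673552513
tz [0.38  0.308 0.409 0.371 0.386] 0.3707158306493509 tau7 [-1.003 -0.569 -0.42  -0.381 -0.372] wf [-2.7 -4.8  7.1]
```

Request:
{"fn": "apply_moves", "kwargs": {"moves": [0,0,0,0,0,0,0,0,0,0,0,0,0,0,0,0,0,0,0,0,0,0,0,0,0,0,-0.8,0,0,0,0,0,-0.8,0,0,0,0,0,0,0,0,0], "claw": 40}}

```text
clock: 15.7
tool_pos: [0.4701, 0.1643, 0.3177]
eef_rot: [-179.8, 0.1, -91.9]
wrist_force: [1.5, -0.2, -0.3]
width: 0.426
```

```bash
python3 st.py
python3 - <<'E'
from h import *
crop("scene",195,125,325,245,5,"pics/s5.png")
E
```

```text
clock 15.7
tool_pos [0.4701 0.1643 0.3177]
eef_rot [-1.797562e+02  9.590000e-02 -9.186110e+01]
wrist_force [ 1.4971 -0.2103 -0.3314]
wrist_torque [-0.0103 -0.0118  0.0134]
j7 -120.364876698946 tau7 0.21827036049216986
tz [ 0.013  0.034  0.006 -0.038 -0.06 ] -0.008812974649460242 tau7 [0.218 0.097 0.04  0.016 0.006] wf [ 0.6  0.2 -0.2]
```

View pics/s5.png

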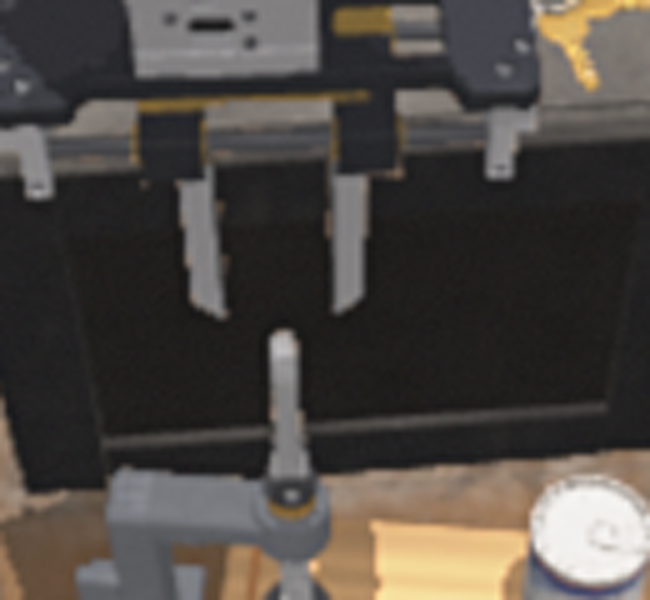

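Request:
{"fn": "apply_moves", "kwargs": {"moves": [-0.57,0.06,0,0,0,0,0,0,0,0,0,0,0,0,0,0,0,0,0,0,0,0,0,0,0,0,0,0,0,0,0,0,0,0,0,0,0,0,0.7,0,0,0,0,0,0.77,0,0,0,0,0,0,0,0,0], "claw": 0}}

```text
clock: 17.08
tool_pos: [0.4658, 0.1915, 0.2397]
eef_rot: [179.8, -0.1, -91.9]
wrist_force: [-0.4, -0.9, 0.9]
width: 0.007
```

```bash
python3 st.py
python3 - <<'E'
from h import *
crop("scene",195,125,325,245,5,"pics/s6.png")
E
```

```text
clock 17.075
tool_pos [0.4658 0.1915 0.2397]
eef_rot [ 1.797751e+02 -9.220000e-02 -9.186760e+01]
wrist_force [-0.4253 -0.9466  0.8525]
wrist_torque [ 0.0245  0.0161 -0.0179]
j7 -125.77906804481839 tau7 -0.35306794568896294
tz [-0.018  0.015 -0.039 -0.022  0.021] -0.008571483620298762 tau7 [-0.353 -0.147 -0.045 -0.005  0.008] wf [ 0.2 -1.3  0.7]
```

View pics/s6.png

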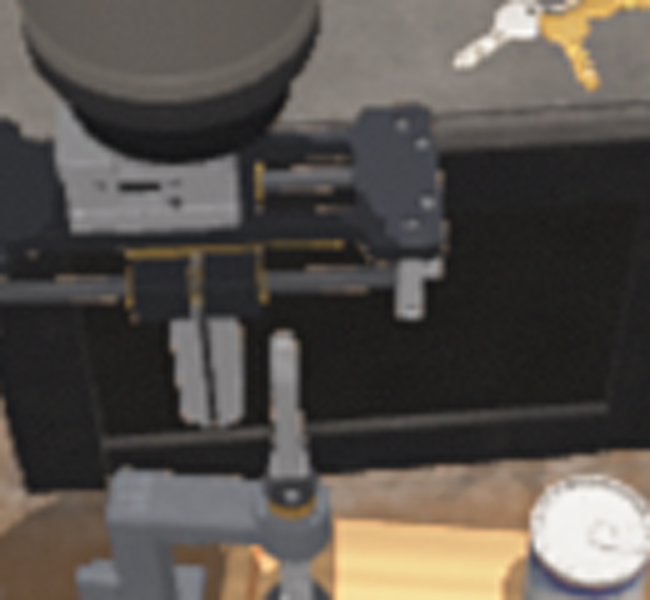

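Request:
{"fn": "apply_moves", "kwargs": {"moves": [0.22,-0.02,0,0,0,0,0.13,-0.01,-0.03,0,0,0,0.13,-0.01,-0.03,0,0,0,0.14,-0.01,0.01,0,0,0,0.14,-0.01,0.01,0,0,0,0.14,-0.01,0.05,0,0,0,0.14,-0.01,0.05,0,0,0,0,0,0,0,0,0]}}

```text
clock: 18.32
tool_pos: [0.4693, 0.1392, 0.2383]
eef_rot: [180.0, -0.0, -91.9]
wrist_force: [0.3, -0.4, 0.2]
width: 0.001
```

```bash
python3 st.py
python3 - <<'E'
from h import *
crop("scene",195,125,325,245,5,"pics/s7.png")
E
```

```text
clock 18.325
tool_pos [0.4693 0.1392 0.2383]
eef_rot [ 1.79986e+02 -3.41000e-02 -9.19270e+01]
wrist_force [ 0.2591 -0.352   0.1568]
wrist_torque [ 0.0483 -0.0294  0.0219]
j7 -119.34345879944519 tau7 0.2767156530171633
tz [ 0.022  0.048  0.006  0.051 -0.006] 0.024351094010200594 tau7 [0.277 0.124 0.045 0.013 0.001] wf [ 0.2  0.4 -0.2]
```

View pics/s7.png

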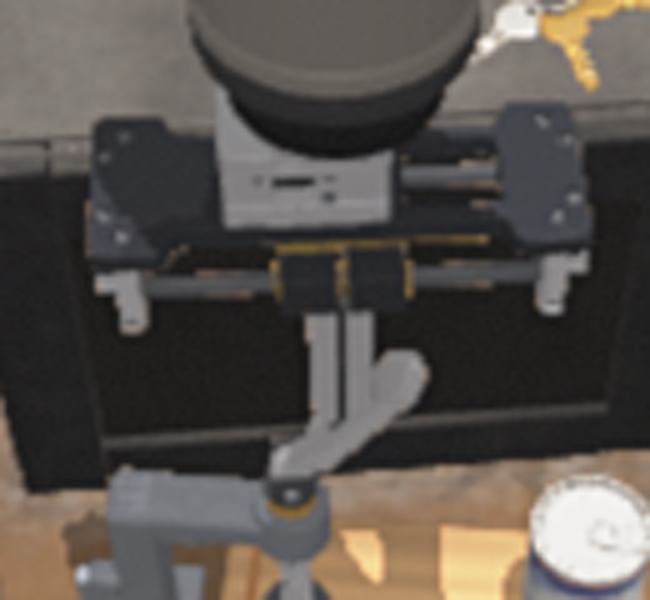

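Request:
{"fn": "apply_moves", "kwargs": {"moves": [0.125,0,0.09,0,0,0,0.125,0,0.09,0,0,0,0.1,0,0.13,0,0,0,0.1,0,0.13,0,0,0,0.06,0,0.16,0,0,0,0.06,0,0.14,0,0,0,0,0,0,0,0,0]}}

```text
clock: 19.45
tool_pos: [0.4679, 0.111, 0.2008]
eef_rot: [179.9, -0.0, -91.9]
wrist_force: [-0.4, -0.6, -0.3]
width: 0.005
```

```bash
python3 st.py
python3 - <<'E'
from h import *
crop("scene",195,125,325,245,5,"pics/s8.png")
E
```

```text
clock 19.45
tool_pos [0.4679 0.111  0.2008]
eef_rot [ 1.799224e+02 -4.260000e-02 -9.189330e+01]
wrist_force [-0.4478 -0.6298 -0.2511]
wrist_torque [ 0.0001 -0.0127  0.0281]
j7 -116.92012957659726 tau7 0.04846514202654362
tz [ 0.028 -0.031  0.034  0.027  0.013] 0.014084724448834383 tau7 [ 0.048  0.021  0.007  0.002 -0.001] wf [-0.5  0.1 -0.4]
```

View pics/s8.png

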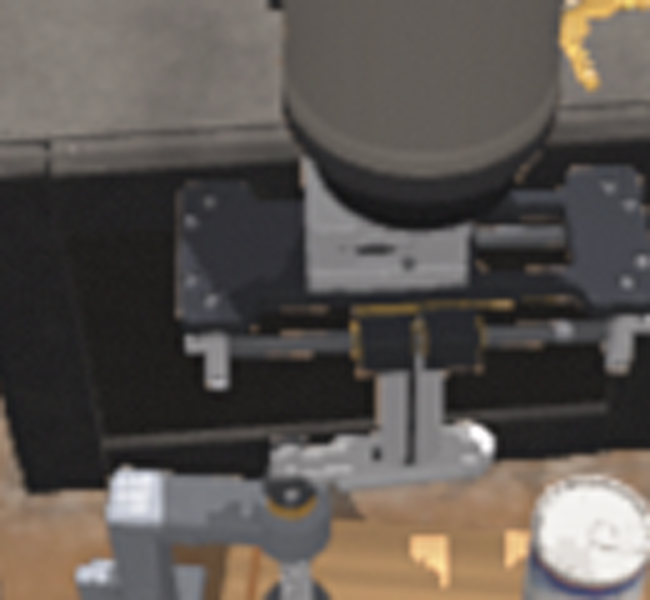

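Request:
{"fn": "apply_moves", "kwargs": {"moves": [0,0,0.04,0,0,0,0,0,0.04,0,0,0,0,0,0,0,0,0]}}

```text
clock: 20.08
tool_pos: [0.4683, 0.1114, 0.1975]
eef_rot: [180.0, -0.0, -91.9]
wrist_force: [1.0, -1.7, 2.7]
width: 0.01
```

```bash
python3 st.py
```

```text
clock 20.075
tool_pos [0.4683 0.1114 0.1975]
eef_rot [ 1.799991e+02 -1.640000e-02 -9.188020e+01]
wrist_force [ 1.0063 -1.7364  2.7453]
wrist_torque [-0.5903  0.0093  0.0375]
j7 -117.06448057121142 tau7 -0.02350239548832178
tz [ 0.038 -0.032  0.012 -0.017  0.   ] 0.000203436056527914 tau7 [-0.024 -0.011 -0.004 -0.002 -0.   ] wf [-0.2 -1.7  2.3]
```

Request:
{"fn": "apply_moves", "kwargs": {"moves": [0,0,0.03,0,0,0,0,0,0.03,0,0,0,0,0,0,0,0,0]}}

```text
clock: 20.65
tool_pos: [0.4688, 0.1116, 0.1958]
eef_rot: [-179.9, -0.0, -91.9]
wrist_force: [-7.3, -4.9, 26.1]
width: 0.007
```

```bash
python3 st.py
```

```text
clock 20.65
tool_pos [0.4688 0.1116 0.1958]
eef_rot [-1.799232e+02 -6.100000e-03 -9.188390e+01]
wrist_force [-7.3074 -4.8834 26.1097]
wrist_torque [-1.307   1.6426  0.1012]
j7 -117.17054383848661 tau7 -0.03903394681401551
tz [0.101 0.029 0.003 0.005 0.037] 0.03510386766501935 tau7 [-0.039 -0.029 -0.025 -0.024 -0.024] wf [-5.6 -4.4 25. ]
```

Request:
{"fn": "apply_moves", "kwargs": {"moves": [0,0,-0.3,0,0,0,0,0,-0.9,0,0,0,0,0,-0.9,0,0,0,0,0,-0.9,0,0,0,-0.5,0.8,-0.5,0,0,0,-0.5,0.8,0,0,0,0,0,0,0,0,0,0]}}

```text
clock: 21.72
tool_pos: [0.3879, 0.1662, 0.3705]
eef_rot: [-179.9, 0.0, -91.6]
wrist_force: [-0.2, -0.6, 0.8]
width: 0.01
```

Run:
```python
from h import *
print(r.get_obs()["tool_pos"],r.get_obs()["wrist_force"])
crop("scene",195,155,365,285,4.5,"pics/s9.png")
crop("top",165,165,385,260,3.6,"pics/t9.png")
```

```text
[0.38791439 0.16618875 0.37046662] [-0.17224773 -0.62622199  0.75057235]
```

View pics/s9.png

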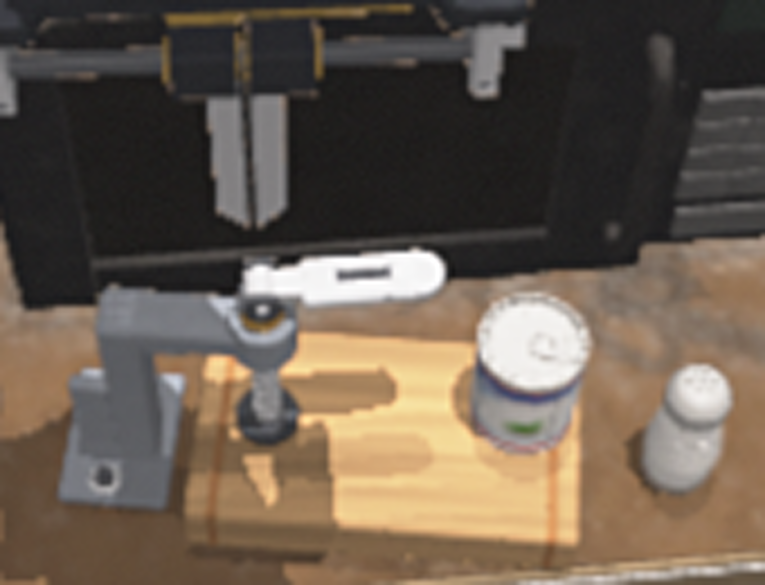

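View pics/t9.png

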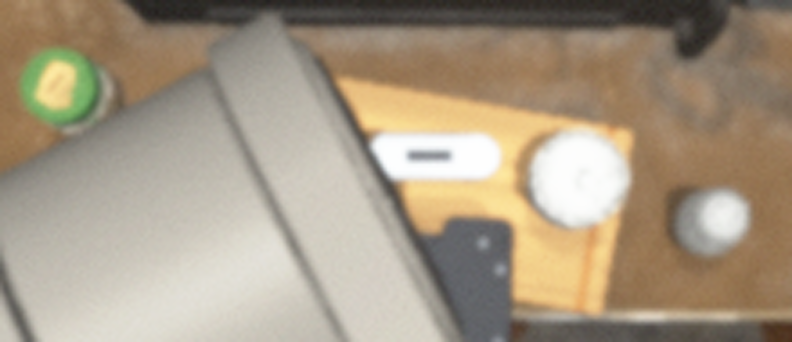

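Run:
```python
from lev import *
from scipy.optimize import minimize
ims={n:r.get_image(n).astype(float).min(2) for n in("scene","top")}
S=lambda x,y:(195+x/4.5-.5,155+y/4.5-.5)
T=lambda x,y:(165+x/3.6-.5,165+y/3.6-.5)
print('tip',tri(S(444,273),T(500,157)),'slot',tri(S(363,273),T(429,155)))
print('pinA slot from axis; az',)
a=tri(S(444,273),T(500,157))[0];b=tri(S(363,273),T(429,155))[0]
d=a-b;print(np.degrees(np.arctan2(d[1],d[0])),np.degrees(np.arcsin(d[2]/np.linalg.norm(d))))
# silhouette fit in both
win={"scene":(262,205,300,228),"top":(272,198,308,220)}
bg={};
def cost(p,dbg=False):
    c=0
    for n,(x0,y0,x1,y1) in win.items():
        m=sil(n,(p[0],p[1],p[2],p[3],p[4]),4,r0=.019)
        m=cv2.resize(m[y0*4:y1*4,x0*4:x1*4],(x1-x0,y1-y0),interpolation=cv2.INTER_AREA)/255.
        o=np.clip((ims[n][y0:y1,x0:x1]-150)/80,0,1);c+=np.abs(m-o).sum()
    return c+((p[0]-.4675)/.002)**2+((p[1]-.162)/.002)**2
for f in(1.5,1.57):
  s=np.array([.4675,.162,.167,np.radians(-92),f])
  q=minimize(cost,s,method="Nelder-Mead",options=dict(initial_simplex=s+np.vstack([np.zeros(5),np.diag([.002,.002,.004,.1,-.08])]),maxiter=400))
  print(q.fun,q.x.round(4),np.degrees(q.x[3]))
```

```text
tip (array([0.46922556, 0.07380535, 0.16895796]), np.float64(0.0007382677485591361)) slot (array([0.46960999, 0.11349606, 0.17350842]), np.float64(0.0006217598008164053))
pinA slot from axis; az
-90.55493089385011 -6.539973903653474
173.93576138291328 [ 0.4696  0.164   0.1639 -1.5703  1.5101] -89.97267701651631
177.6446249877519 [ 0.4685  0.1634  0.1665 -1.5538  1.5367] -89.02510477685246
```

Run:
```python
from station import r
print(r.finish_job(), r.get_obs()["clock"])
```

```text
the job is handed in; nothing more can be done
the job is handed in; nothing more can be done
```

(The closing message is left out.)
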